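Hang the spare objective in the accessory cabinet

ROBOT

A 7-joint arm with a two-finger parallel gripper is mounted at the origin on the work surface. World frame = base frame: x ahead of the robot, y to its left, z up, the work surface at z = 0. Lengths are in m, angles in rad, forces in N, time in s.
With the tool pointing down it reaches from about 0.425 to 0.875 m from the base axis. Payload 8.4 kg.
Tool frame: the origin (TCP) lies between the finger pads; the fingertips stand 14 mm ahead of it and the grasp point (between the pads) lies 5 mm behind it; z points along the fingers, y is the line along which they close (so a half turn about z gives the same grasp; the last joint's range is limited). The gripper opens to 87 mm and grips with 3 to 60 N. Pads are 19 mm wide; open, the fingers measure 117 mm over their backs; the gripper's body (75 mm by 190 mm) begins 51 mm behind the grasp point.
Start: joints at [1.121, 0.333, 0.04, 1.465, -0.013, 1.343, -0.059], TCP at [0.223, -0.61, 0.237] pointing down, gripper open.
Joint ranges: [-2.58, 2.58], [-0.38, 2.09], [-1.3, 1.39], [0.25, 2.4], [-1.5, 4.64], [0.08, 2.09], [-2.65, 2.65]. Speed limits (rad/s): [2.22, 2.22, 2.79, 2.79, 3.14, 3.14, 3.14].

INTERFACE

Orientations are given as a unit quaternion [x, y, z, w].
In Python, from station import arm gives the robot as it stands.
- The arm moves only by the shell command python3 -m handwheel 'ROWS'. ROWS is JSON, a list of rows, each an object of numbers: "dx", "dy", "dz": the shift along the tool's x, y, z in m; "wx", "wy", "wz": the turn, a rotation vector about the tool's x, y, z in rad; "fingers": the opening, from -1 (shut) to 1 (fully open). In form: [{"dx": .., "dy": .., "dz": .., "wx": .., "wy": .., "wz": .., "fingers": ..}, ...]. A call has 1 to 12 rows; each row is the pose to reach, as a shift and turn from the pose commanded when the call began, along the tool's axes at that moment; what a row does not reach only later rows make up. A row lasts 1/8 s, in which the tool goes at most 62.5 mm and 10.7 degrees, less where a joint would pass 70% of its speed; a pose out of reach is approached as far as the arm can. A call with a gripper value outside its range is refused whole. The fingers move at their own pace and stop on an object; the grip force is fixed at half the most. Time passes only in rows, so rows that repeat a pose let the fingers close. It gives the time, the measured TCP pose, the force, the opening and the grip force at its end, in the units of the state.
- arm.sense(): the state, without advancing time (a new reading comes with each control period).
- arm.capture(name): name is "scene" or "top"; returns the picture (420x560x3 uint8, red, green, blue); there is no depth.
- arm.camera_params(name): a dict with "fx", "fy", "cx", "cy" (pixels), "k1" (the pictures are not rectified: a ray, as slopes to the right and down, at radius r is drawn at 1 + k1 r^2 times it, then the intrinsics apply), "extrinsics" (4x4, takes a point from world to camera coordinates). Camera axes: x right, y up, looking along -z (the intrinsics and any distortion apply to the point x, -y, -z); pixel columns grow to the right and rows downward; lengths in m; the calibration is good to about 2 mm. A picture is of the moment at which its call begins. camera_params takes no time and is no camera call.
- arm.hand_in(): hands the job in; it is judged then, once.
Trained networks look in the newest picture that a camera, given by its name, has taken for a name from the list of things; names that differ only in an ending like _2 or _b are one class to them, and where a whole thing is asked for, a point or a joint stands for the part that bears it (a point fixed in the world has none). Each returns a list of dicts, best first, with "confidence" (0 to 1); they miss things now and then, are a little off and sometimes report something else, mostly with a low value. They report only what shows in the picture. A call takes as long as a camera call. They do not tell look-alikes from the thing itself.
- arm.trace(camera, thing): "region" (420x560 bool, what is visible of it) and "pixel" ([column, row] in pixels, amid what is visible of it).
- arm.landmark_of(camera, thing): "pixel" ([column, row] in pixels: a listed point, or the origin of a listed thing).
The state is a dict: "time": time; "qpos": joint angles; "joint_velocities": joint speeds; "tau": joint torques, N m; "position": TCP position; "tcp_rot": TCP orientation; "contact_force": force on the tool from outside, world axes, zero at the start; "wrist_torque": the same for the moment, N m; "opening": finger opening in m; "gripper_force": force on a finger pad.
Only numpy, scipy, OpenCV 4.12 (cv2) and the standard library are available. Lean on these libraries where they do the work, as an engineer would, in place of code of your own. Each camera call takes 0.05 s, during which the arm holds its last target. There are 200 camera calls.

TASK

Pass the spare microscope objective, held by the orange grip of its carrier, through the slot in the top of the accessory cabinet without touching the blue frame, and hang it on the yellow hook bar inside, with the carrier's arm dropped fully home into the bar's notch, which has to be found by feel; then let go and withdraw. The optics are delicate: never press the carrier on the bar or cabinet with more than 10 newtons. Leave the dropper bottle, the slide box and the ruler where they are.

Things in the scene. Friction and masses are not known exactly. Their poses are not given: they have to be found in the camera images.
- carrier: Microscope objective in a C-shaped steel hanging carrier, 0.13-0.21 kg, standing on the bench; origin = centre of underside, z up. In mm: black foot (diameter 30, z 0-5), barrel (diameter 24, z 5-40), then the C, 12 wide in y: lower arm z 40-46, stem x -17 to -11, upper arm x -17 to 14, z 80-94, with a lip x 10-14 hanging down to z 74. C open to +x: mouth z 46-74, inside x -11 to 10, z 46-80.
- grip (a point): Point on the carrier's axis, 114 mm above its origin, axes as the carrier's: inside the orange grip block, 24 mm in x, 12 mm in y (pinch it along y), reaching from 94 to 130 mm above the origin. Keep fingertips 94 mm or more above the origin, so that they clear the bar when the arm is in the notch.
- seat (a point): Point on the carrier: centre of the flat underside of the upper arm, 80 mm above the carrier's origin. This rests on the bar; sliding along it meets a friction of about 0.5 to 0.7 times the load.
- cabinet: White cabinet fixed on the bench, 160 mm in x, 250 mm in y, 160 mm high with its blue top; turned by up to 0.25 rad. Origin = centre of its underside. Floor 10 mm thick; both y walls and the -x wall 8 mm thick; the +x side is open but for a dark strip 20 mm high, z 50 to 70 mm, which carries the bar's brackets.
- frame: Blue frame that forms the cabinet's whole top, z 148 to 160 mm above the bench; not to be touched. Origin = centre of its slot at mid-thickness (154 mm above the bench), axes as the cabinet's. The slot is 80 mm in x and 190 mm in y.
- bar_mid (a point): Fixed cabinet point, cabinet axes, 14 mm in +x from the cabinet's origin, 110 mm above the bench: mid-run of the yellow hook bar, at its unloaded top edge. The bar runs along y, 5 mm thick in x, 14 mm tall, at least 58 mm to both sides; free space below. End brackets go to +x, 50 mm or more from here in y. It is sprung: yields down 1 mm per 1.2 N, 8 mm at most; rigid sideways.
- bar_zone (a point): Same point and axes as bar_mid, about the notch: the bar's top edge has ONE square notch, 15 mm wide in y, 7 mm deep, centred anywhere from -28 to +28 mm in y from here, not measured: feel for it. With the arm resting on the bar beside the notch, the carrier's weight alone sags the bar 1 to 2 mm; slid over the notch under light load, the bar springs up around the arm and the notch wall stops it.
- way_in (a point): Fixed cabinet point, cabinet axes, 23 mm in -x from bar_mid, at the same height: the way down past the bar. Lower the carrier here, its C open to the cabinet's +x, foot through the slot and past the bar's -x side, until the bar is level with the C's mouth (seat about 11 mm above the bar's top); then move it 23 mm in +x, so that the C surrounds the bar, and lower the arm on to the bar.
- dropper: Amber dropper bottle, 32 mm diameter, 80 mm tall, loose; origin = centre of underside. Bystander.
- slidebox: Orange box of slides, 40 x 80 x 30 mm, loose; origin = centre of underside. Bystander.
- ruler: Clear plastic ruler, 300 x 32 x 5 mm, lying loose on the bench; origin = centre of underside. Bystander.
There are look-alikes about, which are no part of the job. There is more than one size of the carrier; the job needs the smaller.

How it is judged:
At the end, for the whole second after the job is handed in: The carrier hangs released, at most swaying a little (under 120 mm/s), with its upper arm home in the bar's notch: seat 6 to 12 mm below bar_mid (beside the notch it would be 1 to 2 mm), within 14 mm of it in the cabinet's x and 34 mm in its y, carrier within 0.3 rad of upright (z of seat in the frame of bar_mid between -0.012 and -0.006 m and x of seat in the frame of bar_mid between -0.014 and 0.014 m and y of seat in the frame of bar_mid between -0.034 and 0.034 m and angle between carrier's own z axis and vertical below 0.3 rad and linear speed of carrier below 0.12 m/s); the robot touches nothing.
It fails at once if the blue frame is touched (over 1 N) by the carrier or the robot (contact force between frame and anything else above 1 N).
It fails at once if the carrier is pressed on the hook bar or cabinet with more than 10 N (contact force between carrier and cabinet above 10 N).
It fails at once if the dropper bottle is moved by more than 15 mm (distance of dropper from where it was at the start of the episode above 0.015 m).
It fails at once if the slide box is moved by more than 15 mm (distance of slidebox from where it was at the start of the episode above 0.015 m).
It fails at once if the ruler is moved by more than 15 mm (distance of ruler from where it was at the start of the episode above 0.015 m).
It also fails if it takes over 64 s, if anything falls off the work surface, if the arm or the gripper's body presses on something with over 40 N, if the wrist force passes 120 N, or if a joint passes its speed limit or range.

## Working session

There is one attempt and no reset: what is moved stays moved. The work goes in short steps, Python scripts to look and compute and a shell command to move; the robot and the scene stay as the last step left them, time stands still between calls to the robot, and variables do not carry over. Pictures are saved under pics/ and viewed, at most 10 in all, crops included, and the job is handed in when it is done.

```bash
mkdir -p pics
cat > h.py <<'E'
import numpy as np, cv2
from station import arm
def save(cam,name,crop=None,scale=1):
    im=arm.capture(cam)
    if crop: x0,y0,x1,y1=crop; im=im[y0:y1,x0:x1]
    im=cv2.resize(im,None,fx=scale,fy=scale,interpolation=cv2.INTER_CUBIC)
    cv2.imwrite(name,im[:,:,::-1])
def ray(cam,px):
    p=arm.camera_params(cam);E=np.array(p['extrinsics'])
    d=np.array([(px[0]-p['cx'])/p['fx'],(px[1]-p['cy'])/p['fy']]);u=d.copy()
    for _ in range(30): u=d/(1+p['k1']*(u@u))
    v=np.array([u[0],-u[1],-1.]); R=E[:3,:3]
    return -R.T@E[:3,3], R.T@v/np.linalg.norm(v)
def proj(cam,X):
    p=arm.camera_params(cam);E=np.array(p['extrinsics'])
    c=E[:3,:3]@np.array(X)+E[:3,3];u=np.array([c[0],-c[1]])/-c[2];u=u*(1+p['k1']*(u@u))
    return np.array([u[0]*p['fx']+p['cx'],u[1]*p['fy']+p['cy']])
def atz(cam,px,z):
    o,d=ray(cam,px); return o+d*(z-o[2])/d[2]
def tri(rays):
    A=0;b=0
    for o,d in rays:
        M=np.eye(3)-np.outer(d,d);A=A+M;b=b+M@o
    X=np.linalg.solve(A,b); return X,[np.linalg.norm((np.eye(3)-np.outer(d,d))@(X-o)) for o,d in rays]
E
python3 - <<'E'
from h import *
s=arm.sense();print({k:np.round(v,3).tolist() for k,v in s.items()})
for c in('scene','top'):
    im=arm.capture(c);cv2.imwrite(f'pics/{c}0.png',im[:,:,::-1])
    p=arm.camera_params(c);print(c,p['fx'],p['k1'],np.round(ray(c,(280,210)),3).tolist())
    for t in('carrier','grip','seat','cabinet','frame','bar_mid','way_in','dropper','slidebox','ruler'):
        print(t,[(round(r['confidence'],2),np.round(r['pixel']).tolist()) for r in arm.landmark_of(c,t)])
E
```

```text
{'time': 0.0, 'qpos': [1.121, 0.334, 0.04, 1.466, -0.013, 1.343, -0.058], 'joint_velocities': [0.001, -0.0, -0.0, 0.001, 0.001, -0.001, -0.001], 'tau': [-0.0, -65.636, 1.335, -40.381, -0.06, 0.045, 0.0], 'position': [0.223, -0.61, 0.236], 'tcp_rot': [0.985, 0.175, -0.0, -0.001], 'contact_force': [0.233, 1.01, -0.151], 'wrist_torque': [-0.031, 0.019, -0.033], 'gripper_force': 0.0, 'opening': 0.087}
scene 456.66870887281254 -0.04758891990451602 [[0.956, 0.643, 0.651], [-0.454, -0.705, -0.544]]
carrier [(0.91, [230.0, 222.0])]
grip [(0.88, [262.0, 180.0]), (0.72, [225.0, 168.0])]
seat [(0.89, [227.0, 189.0]), (0.53, [260.0, 197.0])]
cabinet [(0.9, [290.0, 301.0]), (0.5, [204.0, 241.0])]
frame [(0.78, [289.0, 241.0])]
bar_mid [(0.79, [285.0, 260.0])]
way_in [(0.9, [294.0, 255.0]), (0.68, [286.0, 242.0]), (0.22, [258.0, 181.0])]
dropper [(0.91, [200.0, 247.0])]
slidebox [(0.74, [302.0, 196.0])]
ruler []
top 432.65247667763015 -0.10888716879975152 [[0.347, -0.06, 0.935], [0.199, 0.034, -0.979]]
carrier [(0.75, [362.0, 220.0]), (0.59, [350.0, 253.0])]
grip [(0.86, [362.0, 247.0]), (0.83, [378.0, 200.0])]
seat [(0.96, [373.0, 204.0]), (0.88, [359.0, 247.0])]
cabinet [(0.78, [236.0, 183.0])]
frame [(0.27, [234.0, 185.0])]
bar_mid [(0.68, [228.0, 163.0]), (0.35, [348.0, 252.0])]
way_in [(0.79, [228.0, 175.0])]
dropper [(0.5, [355.0, 178.0])]
slidebox [(0.59, [354.0, 320.0])]
ruler [(0.61, [314.0, 226.0])]
```

View pics/scene0.png

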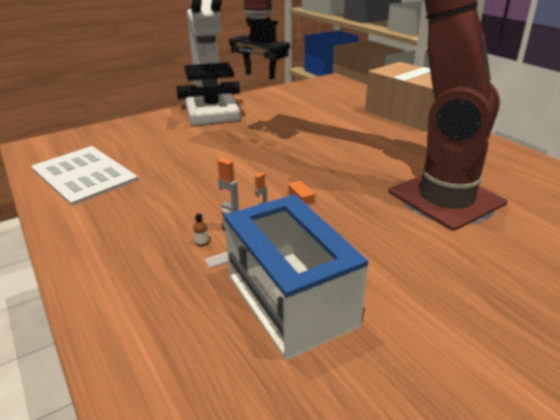

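View pics/top0.png

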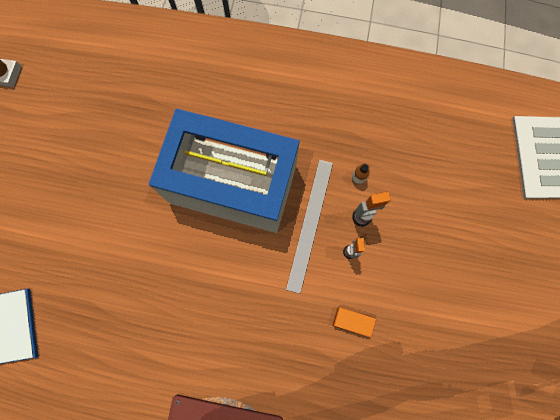

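Scene shows the cabinet at (290,270), a large carrier at (226,190) and a small one at (262,185). The bottle is at (200,232) and the slide box at (302,193). In the top view the carriers are at (370,208) large and (355,248) small, with the ruler at (310,225), bottle (360,175) and box (355,322). Candidates for the carrier are large at scene (226,170) / top (378,200), and small at scene (262,180) / top (361,245). The small one fits the job, so I check it with a crop and triangulation.

Run:
```python
from h import *
pairs={'grip_s':((262,180),(362,247)),'grip_L':((225,168),(378,200)),'seat_s':((260,197),(359,247)),'seat_L':((227,189),(373,204)),'barmid':((285,260),(228,163)),'wayin':((294,255),(228,175)),'frame':((289,241),(234,185))}
for c in ('scene','top'): arm.capture(c)
L={}
for t in('grip','seat','bar_mid','way_in','frame','cabinet'):
    for c in('scene','top'): L[t,c]=[np.array(r['pixel']) for r in arm.landmark_of(c,t)]
    for a in L[t,'scene']:
        for b in L[t,'top']:
            X,r=tri([ray('scene',a),ray('top',b)])
            if max(r)<.02: print(t,np.round(a,1),np.round(b,1),np.round(X,4),np.round(r,4))
print('cabinet z0',[np.round(atz('scene',p,0),3) for p in L['cabinet','scene']],[np.round(atz('top',p,0),3) for p in L['cabinet','top']])
a=cv2.resize(arm.capture('scene')[140:260,180:320],None,fx=4,fy=4,interpolation=2)
b=cv2.resize(arm.capture('top')[160:280,310:400],None,fx=4,fy=4,interpolation=2)
cv2.imwrite('pics/c1.png',np.hstack([a[:,:400+40],b])[:,:,::-1])
# frame: blue mask corners
for c in('scene','top'):
    im=arm.capture(c).astype(int); m=((im[...,2]>im[...,0]+60)&(im[...,2]>im[...,1]+40)).astype(np.uint8)
    n,lab,st,ce=cv2.connectedComponentsWithStats(m)
    for k in range(1,n):
        if st[k,4]>800:
            mm=(lab==k).astype(np.uint8); cs,h=cv2.findContours(mm,cv2.RETR_CCOMP,cv2.CHAIN_APPROX_NONE)
            for q in cs:
                if cv2.contourArea(q)>800:
                    ap=cv2.approxPolyDP(q,5,True)[:,0]; print(c,st[k].tolist(),ap.tolist(),[np.round(atz(c,p,.16)[:2],3).tolist() for p in ap])
```

```text
grip [259.9 178.3] [356.4 246.4] [ 0.4734 -0.1891  0.1179] [0.0032 0.0032]
grip [221.4 167. ] [378.2 199.9] [ 0.5603 -0.2093  0.1644] [0.005 0.005]
grip [260.4 192.9] [356.4 246.4] [ 0.4761 -0.1928  0.0771] [0.001 0.001]
seat [260.7 195.7] [355.8 248. ] [ 0.4744 -0.1939  0.0679] [0.0006 0.0006]
bar_mid [286.  258.3] [228.2 163.8] [0.587  0.0882 0.1109] [0.0001 0.0001]
way_in [293.9 256.7] [225.2 175.7] [0.5656 0.0882 0.1046] [0.0029 0.0029]
frame [291.4 241.5] [228.6 163.1] [0.5762 0.0841 0.1435] [0.0034 0.0034]
cabinet [288.9 300.4] [232.4 185.4] [ 0.5754  0.0867 -0.0046] [0.0034 0.0034]
cabinet [289.5 241.6] [232.4 185.4] [0.551  0.0637 0.118 ] [0.0096 0.0096]
cabinet z0 [array([0.58 , 0.088, 0.   ]), array([ 0.47 , -0.073,  0.   ])] [array([0.572, 0.088, 0.   ])]
scene [225, 195, 142, 98, 4360] [[225, 215], [286, 292], [366, 260], [294, 195]] [[0.645, -0.038], [0.666, 0.207], [0.511, 0.218], [0.491, -0.025]]
scene [225, 195, 142, 98, 4360] [[249, 217], [285, 205], [337, 258], [297, 274]] [[0.61, -0.006], [0.528, -0.003], [0.548, 0.186], [0.628, 0.182]]
top [149, 109, 150, 111, 6534] [[176, 109], [149, 184], [276, 219], [298, 140]] [[0.663, 0.204], [0.507, 0.217], [0.486, -0.029], [0.644, -0.041]]
top [149, 109, 150, 111, 6534] [[182, 131], [277, 154], [268, 194], [170, 169]] [[0.621, 0.181], [0.609, -0.007], [0.53, -0.005], [0.542, 0.185]]
```

View pics/c1.png

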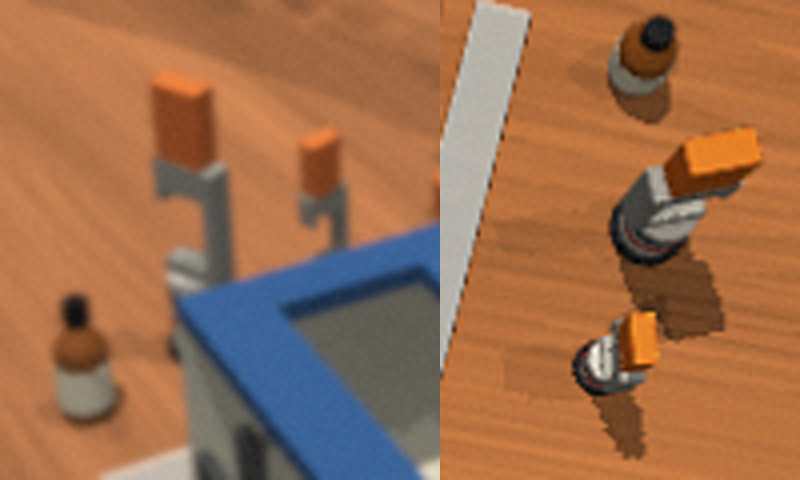

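The crop shows the small carrier (right block in the left half, at about (320,165)) next to the larger one. Its lip is on the scene's left, so its C opens roughly towards world +x. I now fit the block and frame silhouettes in both views.

```bash
cat > fit.py <<'E'
from h import *
from scipy.optimize import minimize
def box(cx,cy,yaw,x0,x1,y0,y1,z0,z1):
    c,s=np.cos(yaw),np.sin(yaw)
    return [np.array([cx+c*x-s*y,cy+s*x+c*y,z]) for x in(x0,x1) for y in(y0,y1) for z in(z0,z1)]
S=8
def hull(cam,pts,win):
    x0,y0,x1,y1=win
    P=np.array([proj(cam,p) for p in pts]); P=((P-[x0,y0]+.5)*S).astype(np.float32)
    m=np.zeros(((y1-y0)*S,(x1-x0)*S),np.float32); cv2.fillConvexPoly(m,np.round(cv2.convexHull(P)).astype(int),1.)
    return cv2.resize(m,(x1-x0,y1-y0),interpolation=cv2.INTER_AREA)
def orange(cam,win):
    x0,y0,x1,y1=win; im=arm.capture(cam)[y0:y1,x0:x1]
    h=cv2.cvtColor(im,cv2.COLOR_RGB2HSV).astype(float)
    return im.astype(float),h
E
python3 - <<'E'
from fit import *
W={'scene':(240,160,285,215),'top':(335,225,380,275)}
obs={}
for c,w in W.items():
    im,h=orange(c,w); sat=h[...,1]; m=((sat>195)&(h[...,2]>140)).astype(np.uint8)
    n,l,st,_=cv2.connectedComponentsWithStats(m); k=1+np.argmax(st[1:,4]); obs[c]=(l==k).astype(float); print(c,st[k].tolist())
def cost(p,prt=False):
    x,y,yaw,dz,du=p[0]/100,p[1]/100,p[2]/10,p[3]/100,0
    b=box(x,y,yaw,-.012,.012,-.006,.006,.094+dz,.130+dz)
    r=[np.abs(hull(c,b,W[c])-obs[c]).sum()/obs[c].sum() for c in W]
    return r if prt else sum(r)
best=None
for y0 in(-.4,-.2,0,.2,.4):
    r=minimize(cost,[47.3,-19.1,y0*10,0.],method='Nelder-Mead',options=dict(initial_simplex=np.array([47.3,-19.1,y0*10,0.])+np.vstack([np.zeros(4),np.diag([.5,.5,2,.4])]),maxiter=400))
    print(np.round(r.x*[10,10,.1,10],2),round(r.fun,3),np.round(cost(r.x,1),3))
# frame fit
from scipy.optimize import least_squares
C={'scene':[[225,215],[286,292],[366,260],[294,195]]}
T={'scene':[([249,217],(1,-1)),([285,205],(-1,-1)),([337,258],(-1,1)),([297,274],(1,1))],'top':[([182,131],(1,1)),([277,154],(1,-1)),([268,194],(-1,-1)),([170,169],(-1,1))]}
O={'top':[([176,109],(1,1)),([149,184],(-1,1)),([276,219],(-1,-1)),([298,140],(1,-1))],'scene':[([225,215],(1,-1)),([366,260],(-1,1)),([294,195],(-1,-1))]}
def f(p):
    r=[];c,s=np.cos(p[2]),np.sin(p[2])
    for D,hx,hy in((O,.08,.125),):
        for cam in D:
            for px,(a,b) in D[cam]: r+=list(proj(cam,[p[0]+c*a*hx-s*b*hy,p[1]+s*a*hx+c*b*hy,p[3]])-px)
    return r
r=least_squares(f,[.576,.088,-.08,.16],loss='soft_l1');print(r.x,np.round(f(r.x),1))
im=arm.capture('top')[120:205,160:285];a=cv2.resize(im,None,fx=6,fy=6,interpolation=2)
cv2.imwrite('pics/bar.png',a[:,:,::-1])
E
```

```text
scene [17, 17, 1, 1, 1]
top [22, 13, 8, 13, 85]
[ 475.78 -191.19   -0.53    2.17] 157.751 [156.859   0.892]Traceback (most recent call last):
  File "<stdin>", line 14, in <module>
    res = _minimize_neldermead(fun, x0, args, callback, bounds=bounds,
                               **options)
    fsim[j] = func(sim[j])
              ~~~~^^^^^^^^
    fx = function(np.copy(x), *(wrapper_args + args))
  File "<stdin>", line 10, in cost
  File "fit.py", line 9, in hull
    P=np.array([proj(cam,p) for p in pts]); P=((P-[x0,y0]+.5)*S).astype(np.float32)
                ~~~~^^^^^^^
  File "h.py", line 15, in proj
    p=arm.camera_params(cam);E=np.array(p['extrinsics'])
ValueError: time passes only in moves, steps and waits
```

```bash
cat > patch.py <<'E'
s=open('h.py').read()
s=s.replace("def save(","from functools import lru_cache\n@lru_cache\ndef cp(c): return arm.camera_params(c)\ndef save(",1).replace("p=arm.camera_params(cam)","p=cp(cam)")
open('h.py','w').write(s)
E
python3 patch.py
cat > run.py <<'E'
from fit import *
W={'scene':(240,160,285,215),'top':(335,225,380,275)}
obs={}
for c,w in W.items():
    im,h=orange(c,w); 
    seed={'scene':(262,178),'top':(361,244)}[c]; col=np.median(im[seed[1]-w[1]-1:seed[1]-w[1]+2,seed[0]-w[0]-1:seed[0]-w[0]+2].reshape(-1,3),0); bg=np.median(im[:8].reshape(-1,3),0)
    rg=(im[...,0]-im[...,2]); t=((col[0]-col[2])+(bg[0]-bg[2]))/2; print(c,col,bg,t)
    m=(rg>t).astype(np.uint8)
    n,l,st,_=cv2.connectedComponentsWithStats(m,connectivity=4); k=1+np.argmax(st[1:,4]); obs[c]=(l==k).astype(float); print(c,st[k].tolist())
    for row in m[(8 if c=='scene' else 8):40,10:40]: print(''.join('.#'[v] for v in row))
def cost(p,prt=False):
    x,y,yaw,dz=p[0]/100,p[1]/100,p[2]/10,p[3]/100
    b=box(x,y,yaw,-.012,.012,-.006,.006,.094+dz,.130+dz)
    r=[np.abs(hull(c,b,W[c])-obs[c]).sum()/obs[c].sum() for c in W]
    return r if prt else sum(r)
for y0 in(-.4,-.2,0,.2,.4):
    p0=np.array([47.3,-19.1,y0*10,0.])
    r=minimize(cost,p0,method='Nelder-Mead',options=dict(initial_simplex=p0+np.vstack([np.zeros(4),np.diag([.5,.5,2,.4])]),maxiter=300))
    print(np.round(r.x*[10,10,.1,10],2),round(r.fun,3),np.round(cost(r.x,1),3))
from scipy.optimize import least_squares
O={'top':[([176,109],(1,1)),([149,184],(-1,1)),([276,219],(-1,-1)),([298,140],(1,-1))],'scene':[([225,215],(1,-1)),([366,260],(-1,1)),([294,195],(-1,-1))]}
def f(p):
    r=[];c,s=np.cos(p[2]),np.sin(p[2])
    for cam in O:
        for px,(a,b) in O[cam]: r+=list(proj(cam,[p[0]+c*a*.08-s*b*.125,p[1]+s*a*.08+c*b*.125,p[3]])-px)
    return r
r=least_squares(f,[.576,.088,-.08,.16],loss='soft_l1');print(np.round(r.x,4),np.round(f(r.x),1))
im=arm.capture('top')[120:205,160:285];a=cv2.resize(im,None,fx=6,fy=6,interpolation=2)
cv2.imwrite('pics/bar.png',a[:,:,::-1])
E
python3 run.py
```

```text
scene [125.  62.  28.] [168. 109.  69.] 98.0
scene [0, 0, 45, 48, 1436]
#########################.....
##########################..#.
###########################..#
##############################
##############################
##############################
##############################
##############################
#############..###############
#############..###############
#########......###############
########......################
######.#.......###############
#######........###############
#######.#......###############
########.......###############
#######.........##############
######...........#############
######.#..........############
####..............############
####..............############
###...............############
####..............############
####..............############
####..............############
####..............############
####..............############
####..............############
#####.....##......############
######....##......###########.
############......#######.....
############......####........
top [233. 133.  43.] [156.5  95.5  4
[... 763 characters left out ...]
...............
..............................
..............................
..............................
..............................
..............................
..............................
..............................
..............................
[ 477.74 -195.72    0.      3.39] 1.662 [0.976 0.686]
[ 4.7759e+02 -1.9523e+02 -3.0000e-02  4.0900e+00] 1.661 [0.975 0.686]
[ 4.7828e+02 -1.9551e+02  2.0000e-02  4.2100e+00] 1.657 [0.972 0.686]
[ 4.7733e+02 -1.9475e+02 -2.0000e-02  4.0200e+00] 1.66 [0.979 0.681]
[ 4.7786e+02 -1.9580e+02  4.0000e-02  6.3500e+00] 1.671 [0.96 0.71]
[ 0.5763  0.088  -0.0815  0.1567] [-0.2 -0.9 -0.4  0.2  0.9  0.5  1.4 -0.1 -1.4  0.3  2.2  0.9  0.5 -0.4]
```

View pics/bar.png

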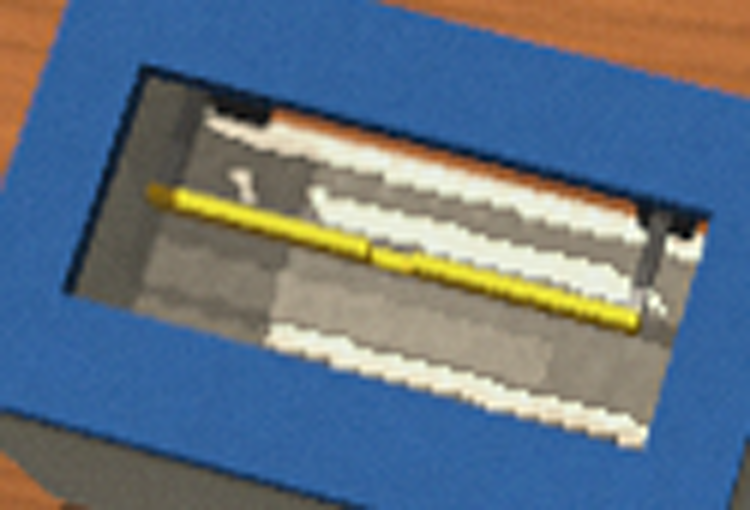

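The crop shows the yellow bar running from (150,190) to (640,320), with a visible step at about (368–415,258). That corresponds to top-image (225,163) and is the likely notch, which I will confirm by feel. Next I repair the orange mask by colour ratio.

```bash
sed -i "s/rg=(im.*$/rg=im[...,0]\/(im[...,2]+1); t={'scene':3.1,'top':3.9}[c]/" run.py
sed -i "s/^im=arm.capture('top').*$//; s/^cv2.imwrite.*$//; s/    for row in m\[.*$/    for row in m[5:45,8:38]: print(''.join('.#'[v] for v in row))/" run.py
cat >> run.py <<'E'
x,y,yaw,_=r.x
for px in([221.3,162],[225.3,163],[229.2,164]):
    d=atz('top',np.array(px)-.5,.108)[:2]-[x,y]; print('notch local',np.round([np.cos(yaw)*d[0]+np.sin(yaw)*d[1],-np.sin(yaw)*d[0]+np.cos(yaw)*d[1]],4))
E
python3 run.py
```

```text
scene [15, 13, 10, 15, 120]
..............................
..............................
..............................
..............................
..............................
..............................
..............................
..............................
...........#####..............
.........########.............
........#########.............
.......#########..............
.......##########.............
........########..............
........#########.............
........########..............
........########..............
.......##########.............
........#########.............
........########..............
........########..............
........#######...............
..........####................
..............................
..............................
..............................
..............................
..............................
..............................
..............................
..............................
..............................
..............................
..............................
..................
[... 1273 characters left out ...]
.....
..............................
..............................
..............................
..............................
..............................
[ 4.7601e+02 -1.9315e+02  3.1000e-01 -1.4700e+00] 0.498 [0.353 0.145]
[ 4.7575e+02 -1.9304e+02  4.1000e-01 -5.4000e-01] 0.468 [0.296 0.172]
[ 4.7575e+02 -1.9300e+02  3.6000e-01 -3.6000e-01] 0.475 [0.323 0.152]
[ 4.7550e+02 -1.9285e+02  3.7000e-01  1.2100e+00] 0.483 [0.326 0.157]
[ 4.7570e+02 -1.9298e+02  4.1000e-01  1.5700e+00] 0.479 [0.293 0.186]
[ 0.5763  0.088  -0.0815  0.1567] [-0.2 -0.9 -0.4  0.2  0.9  0.5  1.4 -0.1 -1.4  0.3  2.2  0.9  0.5 -0.4]
notch local [0.0121 0.0175]
notch local [0.0122 0.0091]
notch local [0.0123 0.001 ]
```

```bash
cat > run2.py <<'E'
exec(open('run.py').read().split("for y0 in")[0].replace("print(''.join","(''.join"))
for yw in np.arange(-.5,1.0,.15):
    g=lambda q:cost([q[0],q[1],yw*10,q[2]])
    p0=np.array([47.57,-19.3,0])
    r=minimize(g,p0,method='Nelder-Mead',options=dict(initial_simplex=p0+np.vstack([np.zeros(3),np.diag([.3,.3,.3])]),maxiter=120))
    print(round(yw,2),np.round(r.x*10,2),round(r.fun,3),np.round(cost([r.x[0],r.x[1],yw*10,r.x[2]],1),3))
im=arm.capture('top')[225:275,335:385];im2=arm.capture('scene')[160:240,240:290]
cv2.imwrite('pics/z.png',np.hstack([cv2.resize(im,(400,400),interpolation=2),cv2.resize(im2,(375,600),interpolation=2)[:400]])[:,:,::-1])
E
python3 run2.py
```

```text
scene [15, 12, 10, 16, 119]
top [20, 13, 10, 15, 125]
-0.5 [ 475.39 -192.77    1.99] 0.859 [0.339 0.519]
-0.35 [ 475.38 -191.75    2.18] 0.817 [0.405 0.412]
-0.2 [ 475.08 -191.66    2.4 ] 0.757 [0.436 0.321]
-0.05 [ 475.03 -192.23    1.95] 0.686 [0.446 0.24 ]
0.1 [ 475.3  -192.79    1.69] 0.59 [0.422 0.168]
0.25 [ 475.44 -192.91    0.49] 0.502 [0.382 0.12 ]
0.4 [ 475.18 -192.89    1.69] 0.486 [0.317 0.169]
0.55 [ 475.28 -192.42    1.63] 0.47 [0.238 0.233]
0.7 [ 475.61 -192.92    1.92] 0.538 [0.231 0.307]
0.85 [ 475.25 -192.36    2.39] 0.685 [0.327 0.358]
```

View pics/z.png

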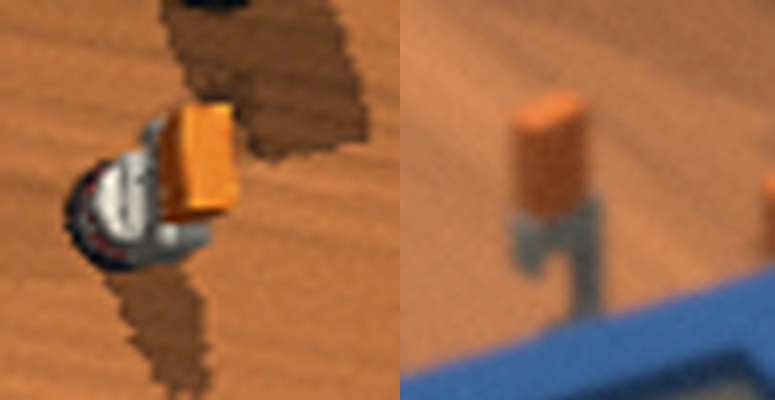

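The small block's long side runs lip at upper left to stem at lower right in the top crop (around (200,160)). That gives a yaw of about 0.3–0.35 with the C open to +x. The tool's current yaw of 0.352 already matches, so I move to a hover above the grip.

```bash
python3 -m handwheel '[{"dx":0.048,"dy":-0.038},{"dx":0.096,"dy":-0.076},{"dx":0.144,"dy":-0.115},{"dx":0.192,"dy":-0.153},{"dx":0.24,"dy":-0.191},{"dx":0.288,"dy":-0.23},{"dx":0.336,"dy":-0.268},{"dx":0.381,"dy":-0.305},{"dx":0.381,"dy":-0.305},{"dx":0.381,"dy":-0.305},{"dx":0.381,"dy":-0.305}]'
cat > goal.py <<'E'
import sys
from h import *
from scipy.spatial.transform import Rotation as Ro
# goal.py x y z yaw : deltas in tool axes for tool-down pose
x,y,z,yaw=map(float,sys.argv[1:5]); s=arm.sense()
R=Ro.from_quat(s['tcp_rot']).as_matrix(); p=np.array(s['position'])
G=np.array([[np.cos(yaw),np.sin(yaw),0],[np.sin(yaw),-np.cos(yaw),0],[0,0,-1]])
print('t',round(s['time'],3),'pos',np.round(p,4),'yaw',round(np.arctan2(R[1,0],R[0,0]),4),'tilt',np.round(R[:2,2],4))
print('d',np.round(R.T@(np.array([x,y,z])-p),4),'w',np.round(Ro.from_matrix(R.T@G).as_rotvec(),4),'F',np.round(s['contact_force'],2),'M',np.round(s['wrist_torque'],3),'open',round(s['opening'],4))
E
python3 goal.py .4754 -.1927 .112 .33
```

```text
t 2.55 pos [ 0.2234 -0.6104  0.2365] yaw 0.3508 tilt [0.     0.0001]
d [ 0.3802 -0.3056  0.1246] w [-0.0001 -0.0001  0.0208] F [ 0.69  0.21 -0.57] M [ 0.015 -0.015 -0.021] open 0.0866invalid input at $[0]: expected keys dx, dy, dz, wx, wy, wz, fingers
```

```bash
python3 -m handwheel '[{"dx":0.048,"dy":-0.038,"dz":0,"wx":0,"wy":0,"wz":0,"fingers":1},{"dx":0.096,"dy":-0.076,"dz":0,"wx":0,"wy":0,"wz":0,"fingers":1},{"dx":0.144,"dy":-0.115,"dz":0,"wx":0,"wy":0,"wz":0,"fingers":1},{"dx":0.192,"dy":-0.153,"dz":0,"wx":0,"wy":0,"wz":0,"fingers":1},{"dx":0.24,"dy":-0.191,"dz":0,"wx":0,"wy":0,"wz":0,"fingers":1},{"dx":0.288,"dy":-0.23,"dz":0,"wx":0,"wy":0,"wz":0,"fingers":1},{"dx":0.336,"dy":-0.268,"dz":0,"wx":0,"wy":0,"wz":0,"fingers":1},{"dx":0.381,"dy":-0.305,"dz":0,"wx":0,"wy":0,"wz":0,"fingers":1},{"dx":0.381,"dy":-0.305,"dz":0,"wx":0,"wy":0,"wz":0,"fingers":1},{"dx":0.381,"dy":-0.305,"dz":0,"wx":0,"wy":0,"wz":0,"fingers":1}]'
python3 goal.py .4754 -.1927 .112 .33
```

```text
time: 3.8
position: [0.4761, -0.1936, 0.2366]
tcp_rot: [0.985, 0.174, -0.0, 0.0]
contact_force: [0.3, 0.0, 0.3]
opening: 0.0873
gripper_force: 0.0
t 3.8 pos [ 0.4761 -0.1936  0.2366] yaw 0.3507 tilt [-0.0002 -0.0004]
d [-0.0003 -0.0011  0.1246] w [0.0003 0.0004 0.0207] F [0.33 0.05 0.29] M [-0.031 -0.074 -0.036] open 0.0873
```

Position error is under 1 mm. I descend, pause briefly, then close.

```bash
python3 -m handwheel '[{"dx":0,"dy":-0.001,"dz":0.03,"wx":0,"wy":0,"wz":0,"fingers":1},{"dx":0,"dy":-0.001,"dz":0.06,"wx":0,"wy":0,"wz":0,"fingers":1},{"dx":0,"dy":-0.001,"dz":0.09,"wx":0,"wy":0,"wz":0,"fingers":1},{"dx":0,"dy":-0.001,"dz":0.11,"wx":0,"wy":0,"wz":0,"fingers":1},{"dx":0,"dy":-0.001,"dz":0.124,"wx":0,"wy":0,"wz":0,"fingers":1},{"dx":0,"dy":-0.001,"dz":0.124,"wx":0,"wy":0,"wz":0,"fingers":1},{"dx":0,"dy":-0.001,"dz":0.124,"wx":0,"wy":0,"wz":0,"fingers":-1},{"dx":0,"dy":-0.001,"dz":0.124,"wx":0,"wy":0,"wz":0,"fingers":-1},{"dx":0,"dy":-0.001,"dz":0.124,"wx":0,"wy":0,"wz":0,"fingers":-1},{"dx":0,"dy":-0.001,"dz":0.124,"wx":0,"wy":0,"wz":0,"fingers":-1},{"dx":0,"dy":-0.001,"dz":0.124,"wx":0,"wy":0,"wz":0,"fingers":-1},{"dx":0,"dy":-0.001,"dz":0.124,"wx":0,"wy":0,"wz":0,"fingers":-1}]'
python3 goal.py .4754 -.1927 .26 .35
```

```text
time: 5.3
position: [0.476, -0.1921, 0.1126]
tcp_rot: [0.985, 0.175, -0.0, -0.0]
contact_force: [-0.3, -0.3, -0.5]
opening: 0.0348
gripper_force: 0.0
t 5.3 pos [ 0.476  -0.1921  0.1126] yaw 0.3509 tilt [-0.      0.0001]
d [-0.0008  0.0004 -0.1474] w [-0.0001 -0.      0.0009] F [-0.32 -0.32 -0.46] M [ 0.028  0.014 -0.006] open 0.0348
```

```bash
python3 -m handwheel '[{"dx":0,"dy":0,"dz":0,"wx":0,"wy":0,"wz":0,"fingers":-1},{"dx":0,"dy":0,"dz":0,"wx":0,"wy":0,"wz":0,"fingers":-1},{"dx":0,"dy":0,"dz":0,"wx":0,"wy":0,"wz":0,"fingers":-1},{"dx":0,"dy":0,"dz":0,"wx":0,"wy":0,"wz":0,"fingers":-1},{"dx":0,"dy":0,"dz":0,"wx":0,"wy":0,"wz":0,"fingers":-1},{"dx":0,"dy":0,"dz":0,"wx":0,"wy":0,"wz":0,"fingers":-1},{"dx":0,"dy":0,"dz":0,"wx":0,"wy":0,"wz":0,"fingers":-1}]'
```

```text
time: 6.18
position: [0.476, -0.1921, 0.1125]
tcp_rot: [0.985, 0.174, -0.0, -0.0]
contact_force: [0.5, -0.2, 0.7]
opening: 0.0114
gripper_force: 30.0
```

Gripped with 11.4 mm opening at 30 N. I lift by 200 mm and turn to the cabinet yaw (−0.0815), which is a tool turn of +0.432 about tool z because tool z points down.

```bash
python3 -m handwheel '[{"dx":0,"dy":0,"dz":-0.02,"wx":0,"wy":0,"wz":0,"fingers":-1},{"dx":0,"dy":0,"dz":-0.06,"wx":0,"wy":0,"wz":0,"fingers":-1},{"dx":0,"dy":0,"dz":-0.1,"wx":0,"wy":0,"wz":0,"fingers":-1},{"dx":0,"dy":0,"dz":-0.15,"wx":0,"wy":0,"wz":0.1,"fingers":-1},{"dx":0,"dy":0,"dz":-0.2,"wx":0,"wy":0,"wz":0.25,"fingers":-1},{"dx":0,"dy":0,"dz":-0.2,"wx":0,"wy":0,"wz":0.4,"fingers":-1},{"dx":0,"dy":0,"dz":-0.2,"wx":0,"wy":0,"wz":0.432,"fingers":-1},{"dx":0,"dy":0,"dz":-0.2,"wx":0,"wy":0,"wz":0.432,"fingers":-1},{"dx":0,"dy":0,"dz":-0.2,"wx":0,"wy":0,"wz":0.432,"fingers":-1}]'
python3 - <<'E'
from h import *
for c in('scene','top'):
    arm.capture(c)
    for t in('grip','seat','carrier'): print(c,t,[(round(r['confidence'],2),np.round(r['pixel']).tolist()) for r in arm.landmark_of(c,t)])
p=np.array(arm.sense()['position'])
for c in('scene','top'): print(c,'pred grip,seat,origin',[np.round(proj(c,p+[0,0,d])).tolist() for d in(.0015,-.0325,-.1125)])
a=arm.capture('scene');cv2.imwrite('pics/lift.png',cv2.resize(a[60:240,160:400],None,fx=3,fy=3)[:,:,::-1])
E
python3 goal.py .567 .09 .3125 -.0815
```

```text
time: 7.3
position: [0.4757, -0.192, 0.3118]
tcp_rot: [0.999, -0.04, -0.001, -0.0]
contact_force: [0.1, 0.1, -1.1]
opening: 0.0114
gripper_force: 30.0
scene grip [(0.93, [224.0, 168.0]), (0.59, [257.0, 102.0])]
scene seat [(0.77, [230.0, 188.0]), (0.62, [259.0, 116.0])]
scene carrier [(0.93, [260.0, 148.0]), (0.79, [229.0, 227.0])]
top grip []
top seat [(0.51, [380.0, 234.0])]
top carrier [(0.52, [368.0, 239.0])]
scene pred grip,seat,origin [[257.0, 100.0], [257.0, 115.0], [258.0, 147.0]]
top pred grip,seat,origin [[384.0, 228.0], [379.0, 231.0], [368.0, 238.0]]
t 7.75 pos [ 0.476  -0.1921  0.3126] yaw -0.081 tilt [ 0. -0.]
d [ 6.790e-02 -2.886e-01  1.000e-04] w [-0.     -0.      0.0005] F [-0.77  0.68 -2.22] M [ 0.038  0.053 -0.026] open 0.0116
```

View pics/lift.png

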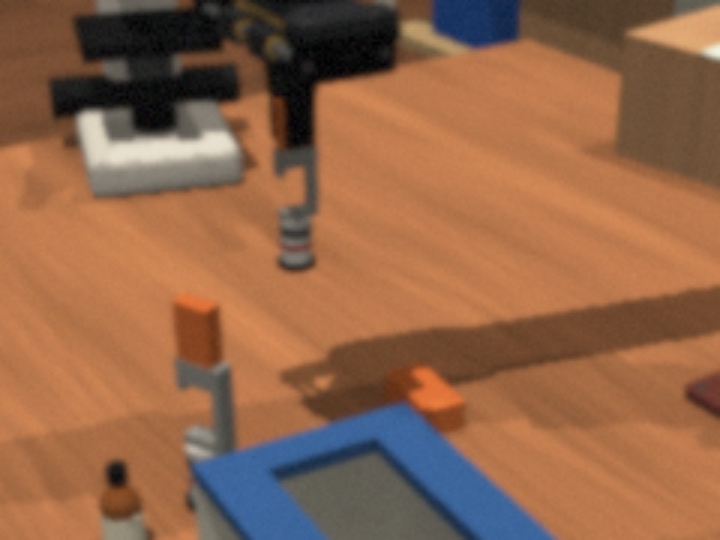

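The picture shows the carrier upright in the gripper around (295,180), foot at (295,260), C open to the left (+x), matching the predicted pixels to 2 px. I traverse above the way in.

```bash
python3 -m handwheel '[{"dx":0.009,"dy":-0.04,"dz":0,"wx":0,"wy":0,"wz":0,"fingers":-1},{"dx":0.021,"dy":-0.09,"dz":0,"wx":0,"wy":0,"wz":0,"fingers":-1},{"dx":0.033,"dy":-0.14,"dz":0,"wx":0,"wy":0,"wz":0,"fingers":-1},{"dx":0.044,"dy":-0.19,"dz":0,"wx":0,"wy":0,"wz":0,"fingers":-1},{"dx":0.056,"dy":-0.24,"dz":0,"wx":0,"wy":0,"wz":0,"fingers":-1},{"dx":0.067,"dy":-0.287,"dz":0,"wx":0,"wy":0,"wz":0,"fingers":-1},{"dx":0.067,"dy":-0.287,"dz":0,"wx":0,"wy":0,"wz":0,"fingers":-1},{"dx":0.067,"dy":-0.287,"dz":0,"wx":0,"wy":0,"wz":0,"fingers":-1},{"dx":0.067,"dy":-0.287,"dz":0,"wx":0,"wy":0,"wz":0,"fingers":-1}]'
python3 goal.py .5663 .0888 .1535 -.0815
```

```text
time: 8.88
position: [0.5661, 0.087, 0.3126]
tcp_rot: [0.999, -0.042, 0.0, 0.0]
contact_force: [-0.2, 0.5, -2.3]
opening: 0.0121
gripper_force: 30.0
t 8.875 pos [0.5661 0.087  0.3126] yaw -0.0833 tilt [ 0.0001 -0.0006]
d [ 0.     -0.0019  0.1591] w [ 0.0006 -0.0001 -0.0018] F [-0.18  0.5  -2.31] M [ 0.027 -0.016 -0.005] open 0.0121
```

```bash
python3 -m handwheel '[{"dx":0,"dy":0,"dz":0.02,"wx":0,"wy":0,"wz":0,"fingers":-1},{"dx":0,"dy":0,"dz":0.04,"wx":0,"wy":0,"wz":0,"fingers":-1},{"dx":0,"dy":0,"dz":0.06,"wx":0,"wy":0,"wz":0,"fingers":-1},{"dx":0,"dy":0,"dz":0.08,"wx":0,"wy":0,"wz":0,"fingers":-1},{"dx":0,"dy":0,"dz":0.08,"wx":0,"wy":0,"wz":0,"fingers":-1},{"dx":0,"dy":0,"dz":0.08,"wx":0,"wy":0,"wz":0,"fingers":-1}]'
python3 - <<'E'
from h import *
a=arm.capture('scene')[150:300,210:380];b=arm.capture('top')[105:225,145:300]
cv2.imwrite('pics/in1.png',np.hstack([cv2.resize(a,(453,400),interpolation=2)[:,:400],cv2.resize(b,(400,310),interpolation=2).copy() if 0 else cv2.copyMakeBorder(cv2.resize(b,(400,310),interpolation=2),0,90,0,0,0)])[:,:,::-1])
E
python3 goal.py .5663 .0888 .1535 -.0815
```

```text
time: 9.62
position: [0.5664, 0.0879, 0.2336]
tcp_rot: [0.999, -0.041, 0.001, -0.0]
contact_force: [0.9, 0.0, -1.8]
opening: 0.012
gripper_force: 30.0
t 9.725 pos [0.5666 0.0884 0.2338] yaw -0.0817 tilt [0.0017 0.0001]
d [-0.0005 -0.0004  0.0803] w [-0.0003 -0.0017 -0.0002] F [-0.1   1.12 -1.83] M [ 0.045  0.014 -0.051] open 0.0116
```

View pics/in1.png

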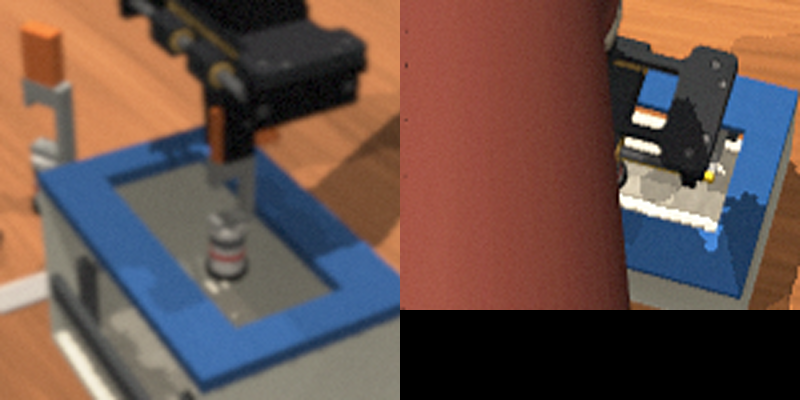

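The left half shows the foot in the slot at (225,270), clear of the blue edges. The top view is mostly blocked by the arm. I continue slowly to the mouth level.

```bash
python3 -m handwheel '[{"dx":0,"dy":0,"dz":0.01,"wx":0,"wy":0,"wz":0,"fingers":-1},{"dx":0,"dy":0,"dz":0.02,"wx":0,"wy":0,"wz":0,"fingers":-1},{"dx":0,"dy":0,"dz":0.03,"wx":0,"wy":0,"wz":0,"fingers":-1},{"dx":0,"dy":0,"dz":0.04,"wx":0,"wy":0,"wz":0,"fingers":-1},{"dx":0,"dy":0,"dz":0.05,"wx":0,"wy":0,"wz":0,"fingers":-1},{"dx":0,"dy":0,"dz":0.06,"wx":0,"wy":0,"wz":0,"fingers":-1},{"dx":0,"dy":0,"dz":0.07,"wx":0,"wy":0,"wz":0,"fingers":-1},{"dx":0,"dy":0,"dz":0.08,"wx":0,"wy":0,"wz":0,"fingers":-1},{"dx":0,"dy":0,"dz":0.08,"wx":0,"wy":0,"wz":0,"fingers":-1},{"dx":0,"dy":0,"dz":0.08,"wx":0,"wy":0,"wz":0,"fingers":-1}]'
python3 goal.py .5889 .0875 .1535 -.0815
```

```text
time: 10.98
position: [0.5662, 0.0886, 0.1528]
tcp_rot: [0.999, -0.041, 0.0, -0.0]
contact_force: [-0.2, 0.3, -2.6]
opening: 0.0117
gripper_force: 30.0
t 10.975 pos [0.5662 0.0886 0.1528] yaw -0.0811 tilt [0.0003 0.0002]
d [ 0.0227 -0.0007 -0.0007] w [-0.0002 -0.0003  0.0004] F [-0.16  0.27 -2.63] M [ 0.018 -0.006 -0.039] open 0.0117
```

```bash
python3 -m handwheel '[{"dx":0.005,"dy":0,"dz":-0.001,"wx":0,"wy":0,"wz":0,"fingers":-1},{"dx":0.01,"dy":0,"dz":-0.001,"wx":0,"wy":0,"wz":0,"fingers":-1},{"dx":0.015,"dy":0,"dz":-0.001,"wx":0,"wy":0,"wz":0,"fingers":-1},{"dx":0.02,"dy":0,"dz":-0.001,"wx":0,"wy":0,"wz":0,"fingers":-1},{"dx":0.023,"dy":0,"dz":-0.001,"wx":0,"wy":0,"wz":0,"fingers":-1},{"dx":0.023,"dy":0,"dz":-0.001,"wx":0,"wy":0,"wz":0,"fingers":-1},{"dx":0.023,"dy":0,"dz":-0.001,"wx":0,"wy":0,"wz":0,"fingers":-1}]'
python3 goal.py .5889 .0875 .1425 -.0815; python3 -c "
from h import *
b=arm.capture('scene')[185:305,220:360];cv2.imwrite('pics/in2.png',cv2.resize(b,None,fx=5,fy=5,interpolation=2)[:,:,::-1])"
```

```text
time: 11.85
position: [0.5889, 0.0867, 0.1535]
tcp_rot: [0.999, -0.041, -0.0, -0.0]
contact_force: [0.3, -0.8, -1.9]
opening: 0.0118
gripper_force: 30.0
t 11.85 pos [0.5889 0.0867 0.1535] yaw -0.0811 tilt [-0.0001  0.0001]
d [-0.     -0.0008  0.011 ] w [-0.0001  0.0001  0.0004] F [ 0.32 -0.84 -1.86] M [ 0.026 -0.03   0.007] open 0.0118
```

View pics/in2.png

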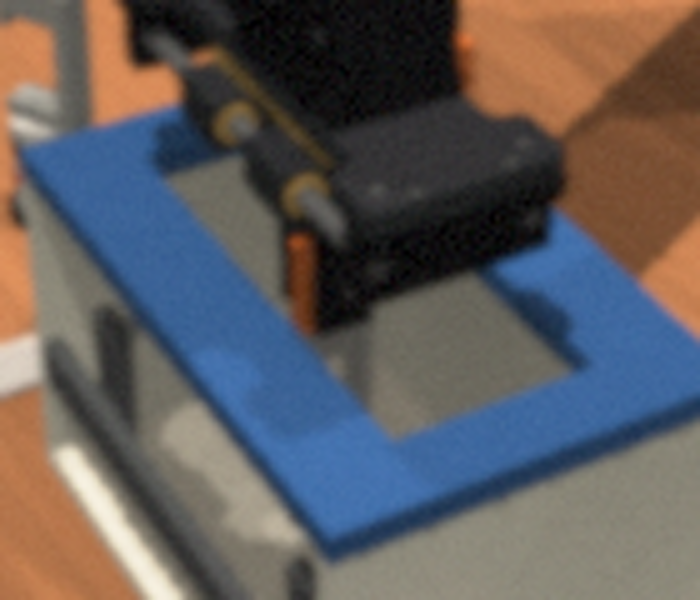

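The grip sits in the slot with the fingers at about (320,270), clear of the blue frame. I lower on to the bar with small steps.

```bash
cat > feel.py <<'E'
from h import *
F=[];M=[];P=[]
for _ in range(4):
    arm.capture('top'); s=arm.sense(); F.append(s['contact_force']);M.append(s['wrist_torque']);P.append(s['position'])
F=np.array(F);P=np.mean(P,0);c,n=np.cos(-.0815),np.sin(-.0815); d=P-[.5903,.0869,.1425]
r=lambda v:[c*v[0]+n*v[1],-n*v[0]+c*v[1],v[2]]
print('t',round(s['time'],2),'seat local mm',np.round(np.array(r(d))*1000,2),'F local',np.round(r(F.mean(0)),2),'sdz',F[:,2].std().round(2),'M',np.round(np.mean(M,0),3),'open',round(s['opening'],4))
E
python3 feel.py
python3 -m handwheel '[{"dx":0,"dy":0,"dz":0.003,"wx":0,"wy":0,"wz":0,"fingers":-1},{"dx":0,"dy":0,"dz":0.006,"wx":0,"wy":0,"wz":0,"fingers":-1},{"dx":0,"dy":0,"dz":0.009,"wx":0,"wy":0,"wz":0,"fingers":-1},{"dx":0,"dy":0,"dz":0.011,"wx":0,"wy":0,"wz":0,"fingers":-1},{"dx":0,"dy":0,"dz":0.012,"wx":0,"wy":0,"wz":0,"fingers":-1},{"dx":0,"dy":0,"dz":0.013,"wx":0,"wy":0,"wz":0,"fingers":-1},{"dx":0,"dy":0,"dz":0.013,"wx":0,"wy":0,"wz":0,"fingers":-1}]'
python3 feel.py
```

```text
t 12.1 seat local mm [-1.38 -0.36 11.12] F local [-0.36 -0.23 -0.95] sdz 0.58 M [0.021 0.013 0.001] open 0.0115
time: 12.98
position: [0.5889, 0.0866, 0.1407]
tcp_rot: [0.999, -0.041, -0.0, 0.0]
contact_force: [-1.0, -0.1, 0.1]
opening: 0.0118
gripper_force: 30.0
t 13.18 seat local mm [-1.31 -0.36 -1.81] F local [-1.3  -0.63  0.76] sdz 0.23 M [-0.056  0.382 -0.022] open 0.012
```

Contact at about −1.8 mm with a load of about 2.6 N, consistent with the spring. I press 1 mm more and slide towards +y (tool −y).

```bash
python3 -m handwheel '[{"dx":0,"dy":0,"dz":0.001,"wx":0,"wy":0,"wz":0,"fingers":-1},{"dx":0,"dy":-0.001,"dz":0.001,"wx":0,"wy":0,"wz":0,"fingers":-1},{"dx":0,"dy":-0.002,"dz":0.001,"wx":0,"wy":0,"wz":0,"fingers":-1},{"dx":0,"dy":-0.003,"dz":0.001,"wx":0,"wy":0,"wz":0,"fingers":-1},{"dx":0,"dy":-0.003,"dz":0.001,"wx":0,"wy":0,"wz":0,"fingers":-1}]'
python3 feel.py
```

```text
time: 13.8
position: [0.5895, 0.0897, 0.1397]
tcp_rot: [0.999, -0.041, 0.0, -0.0]
contact_force: [0.5, -1.6, 0.3]
opening: 0.0117
gripper_force: 30.0
t 14.0 seat local mm [-1.    2.7  -2.78] F local [ 0.96 -1.72  1.72] sdz 0.48 M [-0.44  -0.181  0.005] open 0.0117
```

```bash
python3 -m handwheel '[{"dx":0,"dy":-0.001,"dz":0,"wx":0,"wy":0,"wz":0,"fingers":-1},{"dx":0,"dy":-0.002,"dz":0,"wx":0,"wy":0,"wz":0,"fingers":-1},{"dx":0,"dy":-0.003,"dz":0,"wx":0,"wy":0,"wz":0,"fingers":-1},{"dx":0,"dy":-0.003,"dz":0,"wx":0,"wy":0,"wz":0,"fingers":-1}]'
python3 feel.py
```

```text
time: 14.5
position: [0.5894, 0.0928, 0.1395]
tcp_rot: [0.999, -0.04, -0.0, -0.0]
contact_force: [-0.2, -2.2, 0.9]
opening: 0.0118
gripper_force: 30.0
t 14.7 seat local mm [-1.4   5.81 -2.96] F local [-0.01 -1.86  1.58] sdz 0.25 M [-0.355  0.112 -0.002] open 0.012
```

```bash
python3 -m handwheel '[{"dx":0,"dy":-0.001,"dz":0,"wx":0,"wy":0,"wz":0,"fingers":-1},{"dx":0,"dy":-0.002,"dz":0,"wx":0,"wy":0,"wz":0,"fingers":-1},{"dx":0,"dy":-0.0025,"dz":0,"wx":0,"wy":0,"wz":0,"fingers":-1},{"dx":0,"dy":-0.0025,"dz":0,"wx":0,"wy":0,"wz":0,"fingers":-1}]'
python3 feel.py
```

```text
time: 15.2
position: [0.5894, 0.0957, 0.1392]
tcp_rot: [0.999, -0.04, -0.0, -0.0]
contact_force: [0.2, -0.7, -0.7]
opening: 0.0121
gripper_force: 30.0
t 15.4 seat local mm [-1.49  8.4  -3.15] F local [-0.06  0.02 -1.64] sdz 0.19 M [ 0.049  0.037 -0.   ] open 0.0116
```

The load vanished (Fz −1.6, side force 0) at y = +8.4 mm, so the notch is found where the image suggested. I lower home.

```bash
python3 -m handwheel '[{"dx":0,"dy":0,"dz":0.001,"wx":0,"wy":0,"wz":0,"fingers":-1},{"dx":0,"dy":0,"dz":0.002,"wx":0,"wy":0,"wz":0,"fingers":-1},{"dx":0,"dy":0,"dz":0.003,"wx":0,"wy":0,"wz":0,"fingers":-1},{"dx":0,"dy":0,"dz":0.004,"wx":0,"wy":0,"wz":0,"fingers":-1},{"dx":0,"dy":0,"dz":0.005,"wx":0,"wy":0,"wz":0,"fingers":-1},{"dx":0,"dy":0,"dz":0.005,"wx":0,"wy":0,"wz":0,"fingers":-1}]'
python3 feel.py
```

```text
time: 16.15
position: [0.5897, 0.0951, 0.1346]
tcp_rot: [0.999, -0.041, 0.0, -0.0]
contact_force: [-0.4, -0.0, -0.8]
opening: 0.0119
gripper_force: 30.0
t 16.35 seat local mm [-1.27  8.17 -7.84] F local [ 0.22 -0.13 -0.46] sdz 0.29 M [0.077 0.104 0.014] open 0.0119
```

Seat at −7.8 mm with about the carrier's weight on the bar, so it is home. I release with a half opening, wait, then withdraw straight up.

```bash
python3 -m handwheel '[{"dx":0,"dy":0,"dz":0,"wx":0,"wy":0,"wz":0,"fingers":-0.5},{"dx":0,"dy":0,"dz":0,"wx":0,"wy":0,"wz":0,"fingers":-0.2},{"dx":0,"dy":0,"dz":0,"wx":0,"wy":0,"wz":0,"fingers":0},{"dx":0,"dy":0,"dz":0,"wx":0,"wy":0,"wz":0,"fingers":0},{"dx":0,"dy":0,"dz":0,"wx":0,"wy":0,"wz":0,"fingers":0},{"dx":0,"dy":0,"dz":0,"wx":0,"wy":0,"wz":0,"fingers":0},{"dx":0,"dy":0,"dz":0,"wx":0,"wy":0,"wz":0,"fingers":0},{"dx":0,"dy":0,"dz":0,"wx":0,"wy":0,"wz":0,"fingers":0}]'
python3 feel.py
```

```text
time: 17.35
position: [0.5897, 0.0951, 0.1346]
tcp_rot: [0.999, -0.041, 0.0, -0.0]
contact_force: [-0.1, -0.1, 0.5]
opening: 0.0431
gripper_force: 0.0
t 17.55 seat local mm [-1.28  8.14 -7.92] F local [-0.49  0.5  -0.06] sdz 0.48 M [0.041 0.014 0.02 ] open 0.0433
```

```bash
python3 -m handwheel '[{"dx":0,"dy":0,"dz":-0.01,"wx":0,"wy":0,"wz":0,"fingers":0},{"dx":0,"dy":0,"dz":-0.02,"wx":0,"wy":0,"wz":0,"fingers":0},{"dx":0,"dy":0,"dz":-0.035,"wx":0,"wy":0,"wz":0,"fingers":0},{"dx":0,"dy":0,"dz":-0.05,"wx":0,"wy":0,"wz":0,"fingers":0},{"dx":0,"dy":0,"dz":-0.08,"wx":0,"wy":0,"wz":0,"fingers":0},{"dx":0,"dy":0,"dz":-0.12,"wx":0,"wy":0,"wz":0,"fingers":0},{"dx":0,"dy":0.04,"dz":-0.16,"wx":0,"wy":0,"wz":0,"fingers":0},{"dx":-0.02,"dy":0.09,"dz":-0.18,"wx":0,"wy":0,"wz":0,"fingers":0},{"dx":-0.04,"dy":0.14,"dz":-0.18,"wx":0,"wy":0,"wz":0,"fingers":0},{"dx":-0.06,"dy":0.19,"dz":-0.18,"wx":0,"wy":0,"wz":0,"fingers":0},{"dx":-0.08,"dy":0.24,"dz":-0.18,"wx":0,"wy":0,"wz":0,"fingers":0},{"dx":-0.08,"dy":0.24,"dz":-0.18,"wx":0,"wy":0,"wz":0,"fingers":0}]'
python3 - <<'E'
from h import *
a=arm.capture('scene')[185:305,220:360];b=arm.capture('top')[105:225,145:300]
for c in('scene','top'):
  for t in('grip','seat'): print(c,t,[(round(r['confidence'],2),np.round(r['pixel']).tolist()) for r in arm.landmark_of(c,t)],np.round(proj(c,[.5897,.0951,.1346+(.0015 if t=='grip' else -.0325)])))
cv2.imwrite('pics/end.png',np.hstack([cv2.resize(a,(400,343),interpolation=2),cv2.resize(b,(400,343),interpolation=2)])[:,:,::-1])
E
```

```text
time: 19.05
position: [0.4887, -0.1421, 0.3157]
tcp_rot: [0.999, -0.044, 0.0, 0.001]
contact_force: [0.1, 2.1, -0.1]
opening: 0.0436
gripper_force: 0.0
scene grip [(0.78, [224.0, 170.0]), (0.5, [287.0, 251.0]), (0.17, [291.0, 242.0])] [287. 250.]
scene seat [(0.74, [227.0, 187.0]), (0.61, [286.0, 264.0])] [287. 264.]
top grip [(0.84, [224.0, 159.0])] [224. 158.]
top seat [(0.72, [226.0, 163.0])] [226. 163.]
```

View pics/end.png

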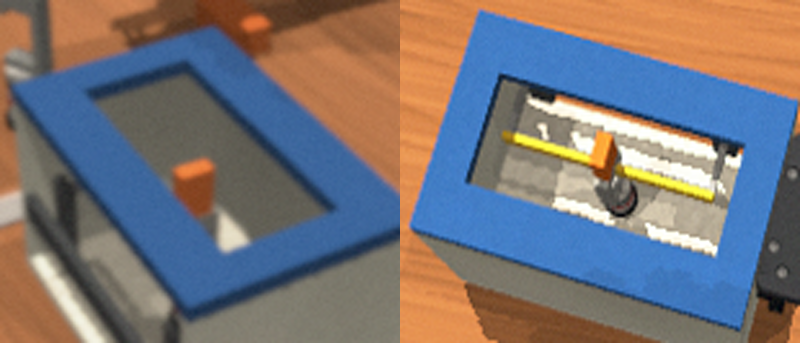

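The carrier hangs in the notch, with the grip at left (193,185) and right (603,155). Its detected grip and seat pixels match the released pose to 1 px, and the arm is clear.

```bash
python3 -c "
from station import arm
print(arm.hand_in())"
```

```text
the job is handed in; nothing more can be done
None
```

I hung the smaller carrier in the bar's notch, found by feel at about y = +8 mm with the seat about 8 mm below bar_mid, then released it, withdrew the arm and handed the job in at about 19 s; the hand-in returned no verdict.

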